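Push the carton row home in its magazine and swing the retaining arm shut

TASK

Get the carton magazine ready to be carried back to the medicine cabinet: with a fingertip, push the whole row of cartons along the lane until the first one is fully home against the end stop and no gaps are left in the row, then push the retaining arm with the black knob across the lane behind the last carton until it is fully shut at its catch. Only push: do not lift the cartons, keep them standing on their long edges as they are, and leave the other things on the worktop where they are.

Things in the scene. Friction and masses are not known exactly. Their poses are not given: they have to be found in the camera images.
- magazine: carton magazine, a bare aluminium lane open on top and at the rear, fixed to the worktop. Origin on the worktop, on the lane's centre line, 191 mm short of the end stop; +x along the lane to the stop, +y to the left looking that way, +z up. Lane floor 4 mm up; rails to 22 mm up, 2.5 mm thick, inner faces at y = +-45 mm, from x = -105 mm (open rear end) to the stop
- lane_stop (a point): middle of the end stop's inner face at the level of the lane floor (x = 191 mm in the magazine frame). The stop is a sheet 2.5 mm thick, 50 mm high, with a notch in its middle and a wire lifting handle outside
- retainer (a joint): angle of the retaining arm about its upright pivot. 0 = parallel to the lane, outside the left rail, pointing to the open rear (-x); positive swings its free end inwards across the lane; 1.571 = shut at the catch, straight across the lane at x = 0 (end of travel); outwards it goes to -0.6. No spring: light friction, about 1 N at the knob, keeps it where it is left
- retainer_pivot (a point): on the pivot axis of the retaining arm, at x = 0, y = +57 mm in the magazine frame, 30 mm above the worktop, at the arm's mid height. The arm is a flat steel bar 112 mm long and 10 mm wide, from 26 to 34 mm above the worktop: it passes over the rails but strikes a carton left in its way. Its catch stands outside the right rail at x = 0, y = -53 mm, 38 mm high
- retainer_knob (a point): middle of the black upright knob on the retaining arm, 70 mm from the pivot axis: a round post 13 mm in diameter (16 mm at head and foot) that stands from 34 to 72 mm above the worktop; this point is 50 mm above the worktop. Pushed sideways it swings the arm
- carton_1_mid (a point): centre of carton 1 of six from the end stop, nearest the end stop. Cream carton, 30 mm along the lane, 85 mm across, 50 mm high, about 70 g, on its long edge on the lane floor: centre 29 mm, top 54 mm above the worktop. Ignore the orientation, it is skewed to the faces. With the row home it is at x = 176 mm in the magazine frame
- carton_2_mid (a point): centre of carton 2 of six from the end stop. Cream carton, 30 mm along the lane, 85 mm across, 50 mm high, about 70 g, on its long edge on the lane floor: centre 29 mm, top 54 mm above the worktop. Ignore the orientation, it is skewed to the faces. With the row home it is at x = 146 mm in the magazine frame
- carton_3_mid (a point): centre of carton 3 of six from the end stop. Cream carton, 30 mm along the lane, 85 mm across, 50 mm high, about 70 g, on its long edge on the lane floor: centre 29 mm, top 54 mm above the worktop. Ignore the orientation, it is skewed to the faces. With the row home it is at x = 116 mm in the magazine frame
- carton_4_mid (a point): centre of carton 4 of six from the end stop. Cream carton, 30 mm along the lane, 85 mm across, 50 mm high, about 70 g, on its long edge on the lane floor: centre 29 mm, top 54 mm above the worktop. Ignore the orientation, it is skewed to the faces. With the row home it is at x = 86 mm in the magazine frame
- carton_5_mid (a point): centre of carton 5 of six from the end stop. Cream carton, 30 mm along the lane, 85 mm across, 50 mm high, about 70 g, on its long edge on the lane floor: centre 29 mm, top 54 mm above the worktop. Ignore the orientation, it is skewed to the faces. With the row home it is at x = 56 mm in the magazine frame
- carton_6_mid (a point): centre of carton 6 of six from the end stop, nearest the open rear end; push its rear face; the row slides at 1.5 to 4 N. Cream carton, 30 mm along the lane, 85 mm across, 50 mm high, about 70 g, on its long edge on the lane floor: centre 29 mm, top 54 mm above the worktop. Ignore the orientation, it is skewed to the faces. With the row home it is at x = 26 mm in the magazine frame
- bottle: bystander, to be left where it is: amber tablet bottle with pale cap, 46 mm in diameter, 85 mm high, loose on the worktop. Origin at the centre of its underside
- spare_carton: bystander, to be left where it is: single white medicine carton standing upright, 35 x 55 x 100 mm, loose on the worktop. Origin at the centre of its underside
- oximeter: bystander, to be left where it is: blue and white finger clip oximeter, 60 x 54 x 30 mm, loose on the worktop. Origin at the centre of its underside
- marker: bystander, to be left where it is: white marker pen with green cap, 135 mm long, 16 mm thick, lying, loose on the worktop. Origin at the centre of its underside
- label_roll: bystander, to be left where it is: roll of white labels, 72 mm in diameter, 45 mm high, loose on the worktop. Origin at the centre of its underside
Things that resemble listed ones, but are neither listed nor needed, are in the scene too. What is shaped like the part that bears carton_4_mid but green or yellow is not meant.

How it is judged:
By the outcome, as a careful person would: the job done as asked, in the order asked, and still so for the second after the job is handed in, with the robot touching nothing.
It also fails if it takes over 51 s, if anything falls off the work surface, if the arm or the gripper's body presses on something with over 40 N, if the wrist force passes 120 N, or if a joint passes its speed limit or range.

ROBOT

A 6-joint arm with a two-finger parallel gripper is mounted at the origin on a cart in front of the work surface, level with it; the furniture and walls round the work are solid. World frame = base frame: x ahead of the robot, y to its left, z up, the work surface at z = 0. Lengths are in m, angles in rad, forces in N, time in s.
With the tool pointing down it reaches from about 0.35 to 0.725 m from the base axis. Payload 4.3 kg.
Tool frame: the origin (TCP) lies between the finger pads; the fingertips stand 11 mm ahead of it and the grasp point (between the pads) lies 8 mm behind it; z points along the fingers, y is the line along which they close (so a half turn about z gives the same grasp; the last joint's range is limited). The gripper opens to 85 mm and grips with 20 to 120 N. Pads are 22 mm wide; open, the fingers measure 114 mm over their backs; the gripper's body (76 mm by 85 mm) begins 54 mm behind the grasp point. The pads swing forward as they close: fully open they stand 13 mm farther back than shut.
Start: joints at [-1.449, 0.377, 0.081, 1.274, 0, 1.46], TCP at [0.132, -0.56, 0.215] pointing down, gripper open.
Joint ranges: [-2.72, 2.72], [-0.84, 1.66], [-1.02, 1.22], [-1.77, 2.12], [-1.37, 1.28], [-3.14, 3.14]. Speed limits (rad/s): [2.57, 2.57, 3.14, 3.14, 3.14, 3.14].

INTERFACE

Orientations are given as a 3x3 rotation matrix whose columns are the frame's x, y, z axes.
In Python, from plant import telemetry, grab_frame, calibration, ctrl gives the robot as it stands.
- The arm moves only by the tool step_arm, never from a script. Its argument "deltas" is a list of rows, each an object of numbers: "tx", "ty", "tz": the shift along the tool's x, y, z in m; "rx", "ry", "rz": the turn, a rotation vector about the tool's x, y, z in degrees; "hand": the finger opening in m, from 0 to 0.0854. In form: [{"tx": .., "ty": .., "tz": .., "rx": .., "ry": .., "rz": .., "hand": ..}, ...]. A call has 1 to 8 rows; each row is the pose to reach, as a shift and turn from the pose commanded when the call began, along the tool's axes at that moment; what a row does not reach only later rows make up. A row lasts 1/10 s, in which the tool goes at most 50 mm and 8.59 degrees, less where a joint would pass 70% of its speed; a pose out of reach is approached as far as the arm can. A call with a gripper value outside its range is refused whole. The fingers move at their own pace and stop on an object; the grip force is fixed at half the most. Time passes only in rows, so rows that repeat a pose let the fingers close. It gives the time, the measured TCP pose, the force, the opening and the grip force at its end, in the units of the state.
- telemetry.get_obs(): the state, without advancing time (a new reading comes with each control period).
- grab_frame(name): name is "side" or "top"; returns the picture (420x560x3 uint8, blue, green, red); there is no depth.
- calibration(name): a dict with "camera_matrix" (3x3 intrinsics, pixels), "eye" and "orientation" of the camera in the world. Camera axes: x right, y up, looking along -z (the intrinsics and any distortion apply to the point x, -y, -z); pixel columns grow to the right and rows downward; lengths in m; the calibration is good to about 2 mm. A picture is of the moment at which its call begins. calibration takes no time and is no camera call.
- ctrl.finish_job(): hands the job in; it is judged then, once.
The state is a dict: "t": time; "joint_pos": joint angles; "dq": joint speeds; "joint_torque": joint torques, N m; "eef_pos": TCP position; "ee_rot": TCP orientation; "wrist_force": force on the tool from outside, world axes, zero at the start; "wrist_torque": the same for the moment, N m; "width": finger opening in m; "finger_force": force on a finger pad.
Only numpy, scipy, OpenCV 4.12 (cv2) and the standard library are available. Lean on these libraries where they do the work, as an engineer would, in place of code of your own. Each camera call takes 0.05 s, during which the arm holds its last target. There are 200 camera calls.

## Working session

There is one attempt and no reset: what is moved stays moved. The work goes in short steps, Python scripts to look and compute and a tool call to move; the robot and the scene stay as the last step left them, time stands still between calls to the robot, and variables do not carry over. Pictures are saved under pics/ and viewed, at most 10 in all, crops included, and the job is handed in when it is done.

Besides the shell and the picture viewer there is one more tool, called in YAML: its name, and indented under it one key for each argument. step_arm: Moves the arm, as the interface text tells. Its arguments: {"type":"object","properties":{"deltas":{"type":"array","items":{"type":"object","properties":{"tx":{"type":"number"},"ty":{"type":"number"},"tz":{"type":"number"},"rx":{"type":"number"},"ry":{"type":"number"},"rz":{"type":"number"},"hand":{"type":"number"}}}}},"required":["deltas"]}

```bash
mkdir -p pics; python3 - <<'E'
from plant import telemetry, grab_frame, calibration
import cv2
for n in("top","side"):
    cv2.imwrite(f"pics/{n}0.png",grab_frame(n)); c=calibration(n); print(n,c)
o=telemetry.get_obs(); print(o['t'],o['eef_pos'],o['ee_rot'],o['width'])
E
```

```text
top {'camera_matrix': array([[429.89707703,   0.        , 275.77574213],
       [  0.        , 429.89707703, 203.52037701],
       [  0.        ,   0.        ,   1.        ]]), 'eye': array([ 0.36650884, -0.41840752,  0.91478562]), 'orientation': array([[ 0.00606898,  0.98801913, -0.15421206],
       [-0.9999556 ,  0.0048845 , -0.00805853],
       [-0.00720873,  0.15425412,  0.98800491]])}
side {'camera_matrix': array([[542.81536807,   0.        , 277.97284737],
       [  0.        , 542.81536807, 204.58733798],
       [  0.        ,   0.        ,   1.        ]]), 'eye': array([0.64357688, 0.31130901, 0.79991553]), 'orientation': array([[-0.98165495, -0.12185009,  0.14664965],
       [ 0.19025965, -0.67620996,  0.71171719],
       [ 0.01244315,  0.72656221,  0.686988  ]])}
0.1 [ 0.1320325  -0.55901733  0.21424918] [[ 9.73250634e-01  2.29745844e-01 -2.26696163e-04]
 [ 2.29745872e-01 -9.73248961e-01  1.81472183e-03]
 [ 1.96292994e-04 -1.81826168e-03 -9.99998328e-01]] 0.08553269962442568
```

View pics/top0.png

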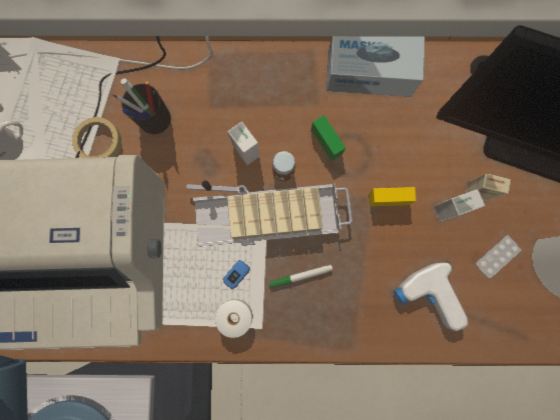

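View pics/side0.png

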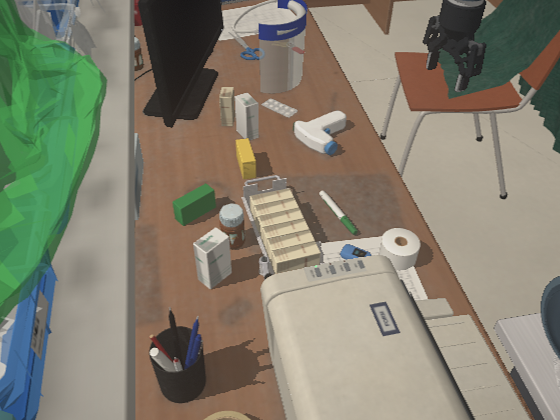

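The top view shows the magazine from (195,220) to (340,205), stop at right with the wire handle. The retaining arm with black knob is at (190–240,187), parallel to the lane. The tall printer is behind the rear end. The six cream cartons at (230–320,212) are in the row. The look-alikes are green (328,138), yellow (393,197) and cream/white boxes (480,185), (243,142). I choose the cream row in the lane and check it in a crop.

```bash
python3 - <<'E'
import cv2
a=cv2.imread("pics/top0.png")[160:265,150:360]; cv2.imwrite("pics/c1.png",cv2.resize(a,(800,400),interpolation=cv2.INTER_CUBIC))
a=cv2.imread("pics/side0.png")[165:290,210:350]; cv2.imwrite("pics/c2.png",cv2.resize(a,(672,600),interpolation=cv2.INTER_CUBIC))
E
```

```text
(no output)
```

View pics/c1.png

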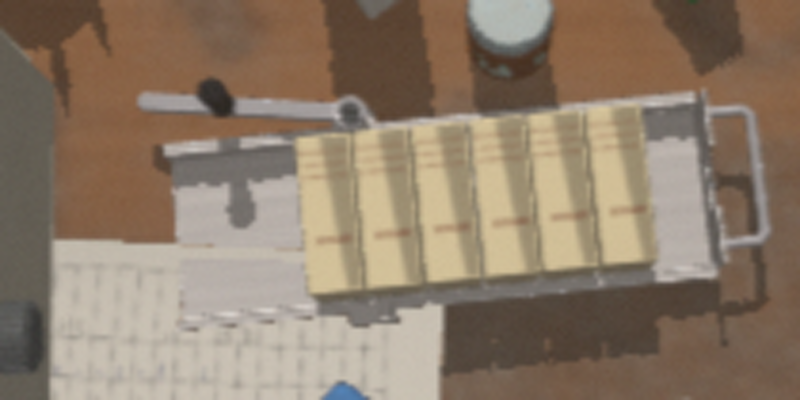

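View pics/c2.png

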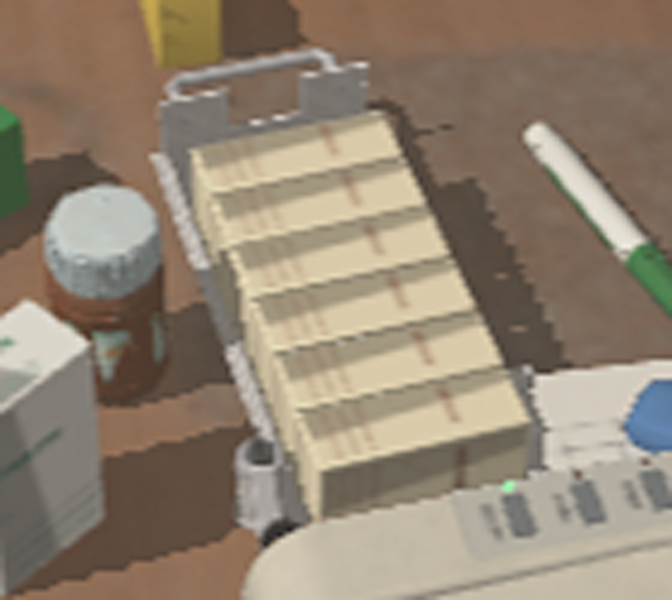

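The crop confirms the six cream cartons, with a gap ahead of the first. The knob head is at crop (215,95), the pivot at (350,112), and the row's rear edge runs (297,138)–(312,295).

```bash
cat > h.py <<'E'
import numpy as np
from plant import calibration
def ray(n,u,v,z):
    c=calibration(n);K=c["camera_matrix"]
    d=np.linalg.inv(K)@[u,v,1]; d=np.array(c["orientation"])@[d[0],-d[1],-d[2]]
    e=np.array(c["eye"]); return e+d*(z-e[2])/d[2]
C1=lambda x,y,z: ray("top",150+(x+.5)*.2625-.5,160+(y+.5)*.2625-.5,z)
C2=lambda x,y,z: ray("side",210+(x+.5)/4.8-.5,165+(y+.5)/4.8-.5,z)
E
python3 - <<'E'
from h import *
np.set_printoptions(precision=4,suppress=True)
P={}
for k,x,y,z in [("railLr",165,150,.022),("railLf",695,97,.022),("railRr",180,325,.022),("railRf",715,275,.022),("pivot",350,110,.034),("knobtop",212,90,.072),("rearL",297,138,.054),("rearR",312,295,.054),("frontL",640,107,.054),("frontR",655,262,.054),("stopL",703,92,.05),("stopR",720,275,.05),("printer",52,80,.15),("printer2",52,300,.15),("bottle",510,15,.085)]:
    P[k]=C1(x,y,z);print(k,P[k])
for k,x,y,z in [("knob",280,530,.072),("pivot",260,452,.042),("rearL",322,468,.054),("rearR",528,425,.054),("frontL",192,150,.054),("frontR",380,113,.054),("stopL",165,105,.05),("stopR",368,65,.05)]: print("side",k,C2(x,y,z))
a=P["railLf"]+P["railRf"]-P["railLr"]-P["railRr"]; a=a[:2]/np.linalg.norm(a[:2]); print("axis",a)
l=np.array([-a[1],a[0]])
mid=(P["railLf"]+P["railRf"]+P["railLr"]+P["railRr"])[:2]/4
for k in P: d=P[k][:2]-mid; print(k,d@a,d@l)
E
```

```text
railLr [ 0.5146 -0.2364  0.022 ]
railLf [ 0.5459 -0.5299  0.022 ]
railRr [ 0.4181 -0.2481  0.022 ]
railRf [ 0.447  -0.5394  0.022 ]
pivot [ 0.5353 -0.3395  0.034 ]
knobtop [ 0.5384 -0.2702  0.072 ]
rearL [ 0.5162 -0.3133  0.054 ]
rearR [ 0.4324 -0.3231  0.054 ]
frontL [ 0.5339 -0.4964  0.054 ]
frontR [ 0.4508 -0.5036  0.054 ]
stopL [ 0.543  -0.5307  0.05  ]
stopR [ 0.4445 -0.5382  0.05  ]
printer [ 0.527  -0.2073  0.15  ]
printer2 [ 0.422  -0.2121  0.15  ]
bottle [ 0.5762 -0.4265  0.085 ]
side knob [ 0.5386 -0.2732  0.072 ]
side pivot [ 0.535  -0.3362  0.042 ]
side rearL [ 0.5153 -0.314   0.054 ]
side rearR [ 0.434 -0.321  0.054]
side frontL [ 0.5362 -0.4971  0.054 ]
side frontR [ 0.453  -0.5061  0.054 ]
side stopL [ 0.5427 -0.532   0.05  ]
side stopR [ 0.4506 -0.5426  0.05  ]
axis [ 0.1022 -0.9948]
railLr -0.14782861490416685 0.048596901024443764
railLf 0.1473005992205164 0.049681783506177475
railRr -0.14611780654528186 -0.048596901024443744
railRf 0.14664582222893222 -0.049681783506177385
pivot -0.04314186616467229 0.058656120590997736
knobtop -0.1118015177032283 0.06879564366528526
rearL -0.0712084383684098 0.042260532246133596
rearR -0.06996699310098196 -0.04207301302612842
frontL 0.11279557501390611 0.04115080304413949
frontR 0.11141873948765556 -0.04223532576081519
stopL 0.14784358981020826 0.04674547064494851
stopR 0.1452403737101843 -0.05205952269267773
printer -0.17557177858420628 0.06389641126602864
printer2 -0.18144366916988136 -0.041029147665891094
bottle 0.047526968573930975 0.09046835952344594
```

```bash
python3 - <<'E'
from h import *
np.set_printoptions(precision=4,suppress=True)
def tri(p,q):
    e1=calibration("top")["eye"];e2=calibration("side")["eye"]
    d1=ray("top",*p,0)-e1;d2=ray("side",*q,0)-e2
    s=np.linalg.lstsq(np.c_[d1,-d2],e2-e1,rcond=None)[0]
    return e1+d1*s[0],e2+d2*s[1]
print(tri((124,195),(318,272)),tri((64,235),(383,318)))
for z in(.1,.2,.25): print(z,ray("top",165,200,z),ray("top",137,200,z),ray("top",110,345,z))
# knob / goals
O=np.array([.4770,-.3457]);a=np.array([.1022,-.9948]);l=np.array([.9948,.1022])
W=lambda x,y:O+x*a+y*l
print("start",W(-.056,0),"end",W(.011-.0145,0))
R=np.array([[.9732506,.2297458,0],[.2297459,-.9732490,0],[0,0,-1]])
d=np.r_[W(-.056,0),.15]-[.1320325,-.559017,.21425]
print("tool delta",R.T@d, np.degrees(np.arctan2(a[1],a[0])-np.arctan2(-.97325,.22975)))
E
```

```text
(array([ 0.4902, -0.1582,  0.2071]), array([ 0.4879, -0.1574,  0.2071])) (array([ 0.4223, -0.0644,  0.2102]), array([ 0.4241, -0.0651,  0.21  ]))
0.1 [ 0.4995 -0.1985  0.1   ] [ 0.4992 -0.1445  0.1   ] [ 0.2302 -0.1101  0.1   ]
0.2 [ 0.4832 -0.2255  0.2   ] [ 0.4829 -0.1781  0.2   ] [ 0.2469 -0.1479  0.2   ]
0.25 [ 0.475 -0.239  0.25 ] [ 0.4748 -0.195   0.25  ] [ 0.2553 -0.1668  0.25  ]
start [ 0.4713 -0.29  ] end [ 0.4766 -0.3422]
tool delta [ 0.392  -0.1839  0.0643] -7.416690580009972
```

step_arm:
  deltas:
    - {"tx":0.045,"ty":-0.021,"hand":0}
    - {"tx":0.09,"ty":-0.042,"rz":1.5,"hand":0}
    - {"tx":0.135,"ty":-0.063,"rz":3,"hand":0}
    - {"tx":0.18,"ty":-0.084,"rz":5,"hand":0}
    - {"tx":0.225,"ty":-0.105,"rz":7.4,"hand":0}
    - {"tx":0.27,"ty":-0.126,"rz":7.4,"hand":0}
    - {"tx":0.315,"ty":-0.147,"rz":7.4,"hand":0}
    - {"tx":0.36,"ty":-0.168,"rz":7.4,"hand":0}

```text
invalid input
```

```bash
python3 - <<'E'
from plant import *
from plant import telemetry, grab_frame
import cv2,numpy as np
o=telemetry.get_obs(); print(o['t'],o['eef_pos'],o['ee_rot'],o['wrist_force'],o['joint_pos'],o['width'])
a=grab_frame("side");b=grab_frame("top")
cv2.imwrite("pics/m1.png",np.hstack([cv2.resize(a,(400,300)),cv2.resize(b,(400,300))]))
E
```

```text
0.1 [ 0.1320325  -0.55901733  0.21424918] [[ 9.73250634e-01  2.29745844e-01 -2.26696163e-04]
 [ 2.29745872e-01 -9.73248961e-01  1.81472183e-03]
 [ 1.96292994e-04 -1.81826168e-03 -9.99998328e-01]] [-0.31703386 -0.51246815 -0.26438612] [-1.44928374e+00  3.78021059e-01  7.97919917e-02  1.27439608e+00
 -5.05530965e-06  1.46049217e+00] 0.08553269962442568
```

View pics/m1.png

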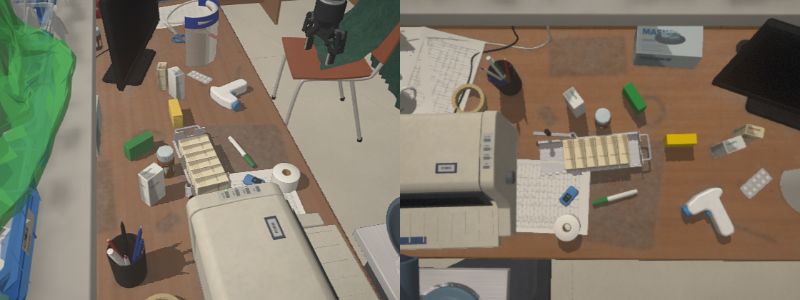

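The arm has not moved; rows probably need every key.

step_arm:
  deltas:
    - {"tx":0.045,"ty":-0.021,"tz":0,"rx":0,"ry":0,"rz":0,"hand":0}
    - {"tx":0.09,"ty":-0.042,"tz":0,"rx":0,"ry":0,"rz":1.5,"hand":0}
    - {"tx":0.135,"ty":-0.063,"tz":0,"rx":0,"ry":0,"rz":3,"hand":0}
    - {"tx":0.18,"ty":-0.084,"tz":0,"rx":0,"ry":0,"rz":5,"hand":0}
    - {"tx":0.225,"ty":-0.105,"tz":0,"rx":0,"ry":0,"rz":7.4,"hand":0}
    - {"tx":0.27,"ty":-0.126,"tz":0,"rx":0,"ry":0,"rz":7.4,"hand":0}
    - {"tx":0.315,"ty":-0.147,"tz":0,"rx":0,"ry":0,"rz":7.4,"hand":0}
    - {"tx":0.36,"ty":-0.168,"tz":0,"rx":0,"ry":0,"rz":7.4,"hand":0}

```text
t: 1.0
eef_pos: [0.4451, -0.3119, 0.2151]
ee_rot: [[0.995, 0.102, -0.0], [0.102, -0.995, -0.0], [-0.0, 0.0, -1.0]]
wrist_force: [1.1, -1.2, 0.1]
width: -0.0001
finger_force: 0.0
```

```bash
python3 - <<'E'
from plant import telemetry, grab_frame
import cv2,numpy as np
o=telemetry.get_obs(); print(o['t'],o['eef_pos'],o['wrist_force'],o['joint_pos'],o['width'])
a=grab_frame("side");b=grab_frame("top")
cv2.imwrite("pics/m2.png",np.hstack([a[60:360,150:550],b[60:360,50:450]]))
E
```

```text
1.0 [ 0.44514607 -0.31186002  0.21505495] [ 1.09662392 -1.17499543  0.09856014] [-7.27744680e-01  3.12472763e-01 -1.21738453e-02  1.24605714e+00
 -1.62211281e-04  2.31122673e+00] -8.870497569131605e-05
```

View pics/m2.png

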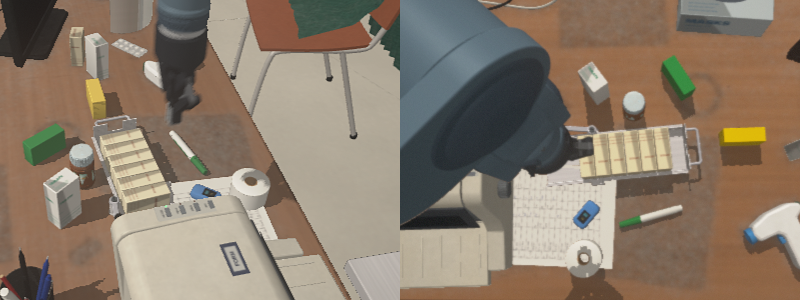

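Tool hovers over the lane's rear; scene undisturbed.

step_arm:
  deltas:
    - {"tx":0.0283,"ty":-0.0251,"tz":0,"rx":0,"ry":0,"rz":0,"hand":0}
    - {"tx":0.0283,"ty":-0.0251,"tz":0.03,"rx":0,"ry":0,"rz":0,"hand":0}
    - {"tx":0.0283,"ty":-0.0251,"tz":0.06,"rx":0,"ry":0,"rz":0,"hand":0}
    - {"tx":0.0283,"ty":-0.0251,"tz":0.09,"rx":0,"ry":0,"rz":0,"hand":0}
    - {"tx":0.0283,"ty":-0.0251,"tz":0.12,"rx":0,"ry":0,"rz":0,"hand":0}
    - {"tx":0.0283,"ty":-0.0251,"tz":0.135,"rx":0,"ry":0,"rz":0,"hand":0}

```text
t: 1.7
eef_pos: [0.4671, -0.2849, 0.0772]
ee_rot: [[0.995, 0.102, -0.004], [0.102, -0.995, 0.002], [-0.004, -0.003, -1.0]]
wrist_force: [-0.2, -0.3, 0.4]
width: 0.0003
finger_force: 0.0
```

```bash
python3 - <<'E'
from plant import telemetry, grab_frame
import cv2,numpy as np
o=telemetry.get_obs(); print(o['t'],o['eef_pos'],o['wrist_force'],o['joint_pos'])
a=grab_frame("side");b=grab_frame("top")
cv2.imwrite("pics/m3.png",np.hstack([cv2.resize(a[150:300,200:400],(400,300)),cv2.resize(b[140:290,150:350],(400,300))]))
E
```

```text
1.7 [ 0.46708745 -0.28487834  0.0771544 ] [-0.17632517 -0.25752156  0.42291749] [-6.63343833e-01  4.05691302e-01 -2.46510276e-01  9.23111227e-01
 -4.73935641e-04  2.37632600e+00]
```

View pics/m3.png

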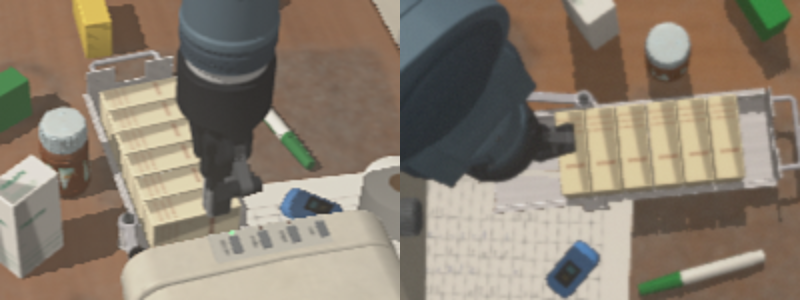

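```bash
python3 - <<'E'
from h import *
for z in(.065,.08,.1,.12): print(z,ray("top",237,204,z)[:2],ray("top",237,218,z)[:2],"side",ray("side",200+230/2,150+185/2,z)[:2],ray("side",200+260/2,150+185/2,z)[:2],ray("side",200+215/2,150+208/2,z)[:2])
E
```

```text
0.065 [ 0.49779165 -0.33386427] [ 0.46957948 -0.33442834] side [ 0.43902433 -0.33845862] [ 0.41186197 -0.33351599] [ 0.45902423 -0.31359321]
0.08 [ 0.49547431 -0.33535658] [ 0.46776013 -0.3359107 ] side [ 0.44319936 -0.32519654] [ 0.41659139 -0.32035479] [ 0.46279105 -0.30083863]
0.1 [ 0.49238452 -0.33734634] [ 0.46533432 -0.33788718] side [ 0.44876605 -0.30751375] [ 0.42289728 -0.30280651] [ 0.46781347 -0.28383254]
0.12 [ 0.48929473 -0.33933609] [ 0.46290852 -0.33986366] side [ 0.45433275 -0.28983097] [ 0.42920317 -0.28525824] [ 0.47283588 -0.26682644]
```

step_arm:
  deltas:
    - {"tx":0,"ty":0,"tz":0.025,"rx":0,"ry":0,"rz":0,"hand":0}
    - {"tx":0,"ty":0,"tz":0.046,"rx":0,"ry":0,"rz":0,"hand":0}
    - {"tx":0,"ty":0,"tz":0.046,"rx":0,"ry":0,"rz":0,"hand":0}

```text
t: 2.1
eef_pos: [0.4677, -0.2849, 0.0327]
ee_rot: [[0.995, 0.102, -0.003], [0.102, -0.995, 0.002], [-0.003, -0.002, -1.0]]
wrist_force: [-0.7, 0.1, 0.1]
width: 0.0001
finger_force: 0.0
```

step_arm:
  deltas:
    - {"tx":0.001,"ty":0.008,"tz":0.002,"rx":0,"ry":0,"rz":0,"hand":0}
    - {"tx":0.002,"ty":0.014,"tz":0.003,"rx":0,"ry":0,"rz":0,"hand":0}
    - {"tx":0.002,"ty":0.018,"tz":0.003,"rx":0,"ry":0,"rz":0,"hand":0}
    - {"tx":0.002,"ty":0.022,"tz":0.003,"rx":0,"ry":0,"rz":0,"hand":0}
    - {"tx":0.002,"ty":0.026,"tz":0.003,"rx":0,"ry":0,"rz":0,"hand":0}
    - {"tx":0.002,"ty":0.03,"tz":0.003,"rx":0,"ry":0,"rz":0,"hand":0}
    - {"tx":0.002,"ty":0.034,"tz":0.003,"rx":0,"ry":0,"rz":0,"hand":0}
    - {"tx":0.002,"ty":0.038,"tz":0.003,"rx":0,"ry":0,"rz":0,"hand":0}

```text
t: 2.9
eef_pos: [0.4754, -0.318, 0.0346]
ee_rot: [[0.994, 0.105, 0.002], [0.105, -0.994, 0.009], [0.003, -0.009, -1.0]]
wrist_force: [-7.8, 22.2, 40.8]
width: -0.0004
finger_force: 23.8
```

```bash
python3 - <<'E'
from plant import telemetry, grab_frame
import cv2,numpy as np
o=telemetry.get_obs(); print(o['t'],o['eef_pos'],o['wrist_force'])
a=grab_frame("side");b=grab_frame("top")
cv2.imwrite("pics/m4.png",np.hstack([cv2.resize(a[150:300,200:400],(400,300)),cv2.resize(b[140:290,150:350],(400,300))]))
E
```

```text
2.9 [ 0.47543028 -0.31801994  0.0346254 ] [-7.80358439 22.24424536 40.81691041]
```

View pics/m4.png

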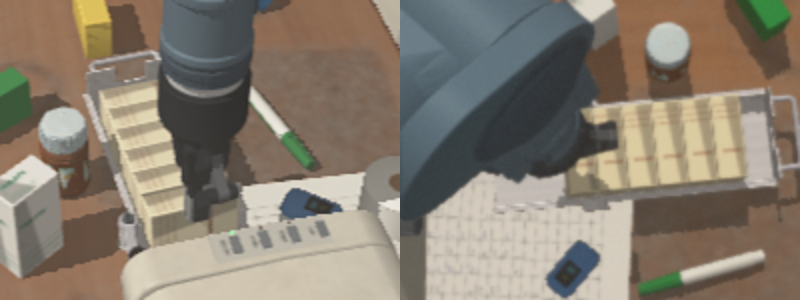

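The finger's knuckle is riding on the carton top (41 N upwards): lift and back off at once.

step_arm:
  deltas:
    - {"tx":0,"ty":-0.006,"tz":-0.02,"rx":0,"ry":0,"rz":0,"hand":0}
    - {"tx":-0.002,"ty":-0.02,"tz":-0.04,"rx":0,"ry":0,"rz":0,"hand":0}
    - {"tx":-0.004,"ty":-0.033,"tz":-0.06,"rx":0,"ry":0,"rz":0,"hand":0}
    - {"tx":-0.004,"ty":-0.033,"tz":-0.06,"rx":0,"ry":0,"rz":0,"hand":0}

```text
t: 3.4
eef_pos: [0.4692, -0.2909, 0.094]
ee_rot: [[0.995, 0.104, 0.003], [0.104, -0.995, -0.003], [0.003, 0.003, -1.0]]
wrist_force: [1.0, -1.1, -0.2]
width: -0.0002
finger_force: 0.0
```

```bash
python3 - <<'E'
from plant import telemetry, grab_frame
import cv2,numpy as np
o=telemetry.get_obs(); print(o['t'],o['eef_pos'],o['wrist_force'],o['joint_pos'])
a=grab_frame("side");b=grab_frame("top")
cv2.imwrite("pics/m5.png",np.hstack([cv2.resize(a[140:290,200:400],(400,300)),cv2.resize(b[140:290,150:350],(400,300))]))
E
```

```text
3.4 [ 0.46922987 -0.2908751   0.09400594] [ 0.97282002 -1.10602352 -0.15361216] [-6.69901201e-01  3.92766932e-01 -2.18727930e-01  9.55039642e-01
  1.12536305e-04  2.36770766e+00]
```

View pics/m5.png

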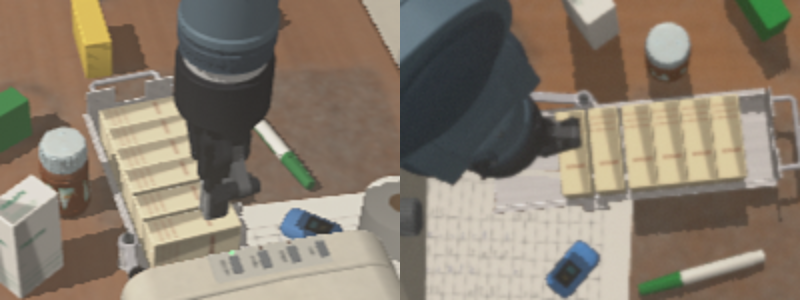

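All cartons still stand; the row shifted slightly, with a gap between 4 and 5. Turn the tool 90° so the knuckles lie across the lane and the pad edge pushes.

step_arm:
  deltas:
    - {"tx":0,"ty":0.008,"tz":0,"rx":0,"ry":0,"rz":-8,"hand":0}
    - {"tx":0,"ty":0.008,"tz":0,"rx":0,"ry":0,"rz":-16,"hand":0}
    - {"tx":0,"ty":0.008,"tz":0,"rx":0,"ry":0,"rz":-24,"hand":0}
    - {"tx":0,"ty":0.008,"tz":0,"rx":0,"ry":0,"rz":-32,"hand":0}
    - {"tx":0,"ty":0.008,"tz":0,"rx":0,"ry":0,"rz":-40,"hand":0}
    - {"tx":0,"ty":0.008,"tz":0,"rx":0,"ry":0,"rz":-48,"hand":0}
    - {"tx":0,"ty":0.008,"tz":0,"rx":0,"ry":0,"rz":-56,"hand":0}
    - {"tx":0,"ty":0.008,"tz":0,"rx":0,"ry":0,"rz":-64,"hand":0}

```text
t: 4.3
eef_pos: [0.4682, -0.299, 0.0895]
ee_rot: [[0.339, 0.941, -0.002], [0.941, -0.339, 0.001], [0.0, -0.002, -1.0]]
wrist_force: [-0.4, 0.1, -0.1]
width: 0.0002
finger_force: 0.0
```

step_arm:
  deltas:
    - {"tx":0,"ty":0,"tz":0,"rx":0,"ry":0,"rz":-8,"hand":0}
    - {"tx":0,"ty":0,"tz":0,"rx":0,"ry":0,"rz":-16,"hand":0}
    - {"tx":0,"ty":0,"tz":0,"rx":0,"ry":0,"rz":-24,"hand":0}
    - {"tx":0,"ty":0,"tz":0,"rx":0,"ry":0,"rz":-26,"hand":0}
    - {"tx":0,"ty":0,"tz":0,"rx":0,"ry":0,"rz":-26,"hand":0}

```text
t: 4.8
eef_pos: [0.4682, -0.2989, 0.0897]
ee_rot: [[-0.102, 0.995, -0.002], [0.995, 0.102, 0.001], [0.001, -0.002, -1.0]]
wrist_force: [-0.3, 0.3, -0.3]
width: 0.0004
finger_force: 0.0
```

step_arm:
  deltas:
    - {"tx":0.014,"ty":-0.002,"tz":0,"rx":0,"ry":0,"rz":0,"hand":0}
    - {"tx":0.014,"ty":-0.002,"tz":0.02,"rx":0,"ry":0,"rz":0,"hand":0}
    - {"tx":0.014,"ty":-0.002,"tz":0.04,"rx":0,"ry":0,"rz":0,"hand":0}
    - {"tx":0.014,"ty":-0.002,"tz":0.053,"rx":0,"ry":0,"rz":0,"hand":0}
    - {"tx":0.014,"ty":-0.002,"tz":0.053,"rx":0,"ry":0,"rz":0,"hand":0}

```text
t: 5.3
eef_pos: [0.4633, -0.2828, 0.0358]
ee_rot: [[-0.102, 0.995, -0.004], [0.995, 0.102, 0.003], [0.004, -0.004, -1.0]]
wrist_force: [-0.1, 0.2, -1.0]
width: -0.0005
finger_force: 0.0
```

step_arm:
  deltas:
    - {"tx":-0.008,"ty":0,"tz":0,"rx":0,"ry":0,"rz":0,"hand":0}
    - {"tx":-0.015,"ty":0.001,"tz":0,"rx":0,"ry":0,"rz":0,"hand":0}
    - {"tx":-0.02,"ty":0.002,"tz":0,"rx":0,"ry":0,"rz":0,"hand":0}
    - {"tx":-0.025,"ty":0.003,"tz":0,"rx":0,"ry":0,"rz":0,"hand":0}
    - {"tx":-0.03,"ty":0.003,"tz":0,"rx":0,"ry":0,"rz":0,"hand":0}
    - {"tx":-0.034,"ty":0.003,"tz":0,"rx":0,"ry":0,"rz":0,"hand":0}

```text
t: 5.9
eef_pos: [0.472, -0.3192, 0.0383]
ee_rot: [[-0.102, 0.995, 0.0], [0.995, 0.102, -0.0], [-0.0, 0.0, -1.0]]
wrist_force: [0.6, -0.4, -0.4]
width: -0.0001
finger_force: 0.0
```

step_arm:
  deltas:
    - {"tx":-0.004,"ty":0,"tz":0.001,"rx":0,"ry":0,"rz":0,"hand":0}
    - {"tx":-0.008,"ty":0,"tz":0.002,"rx":0,"ry":0,"rz":0,"hand":0}

```text
t: 6.1
eef_pos: [0.4727, -0.3237, 0.0387]
ee_rot: [[-0.104, 0.995, 0.001], [0.995, 0.104, 0.006], [0.005, 0.002, -1.0]]
wrist_force: [-8.1, 17.3, 38.2]
width: 0.0002
finger_force: 19.0
```

```bash
python3 - <<'E'
from plant import telemetry, grab_frame
import cv2,numpy as np
o=telemetry.get_obs(); print(o['t'],o['eef_pos'],o['wrist_force'])
a=grab_frame("side");b=grab_frame("top")
cv2.imwrite("pics/m6.png",np.hstack([cv2.resize(a[160:280,240:350],(385,420)),cv2.resize(b[180:255,200:350],(415,210))[:, :].repeat(2,0)]))
E
```

```text
6.1 [ 0.47268378 -0.32368057  0.03866137] [-8.05969278 17.25943722 38.20867479]
```

View pics/m6.png

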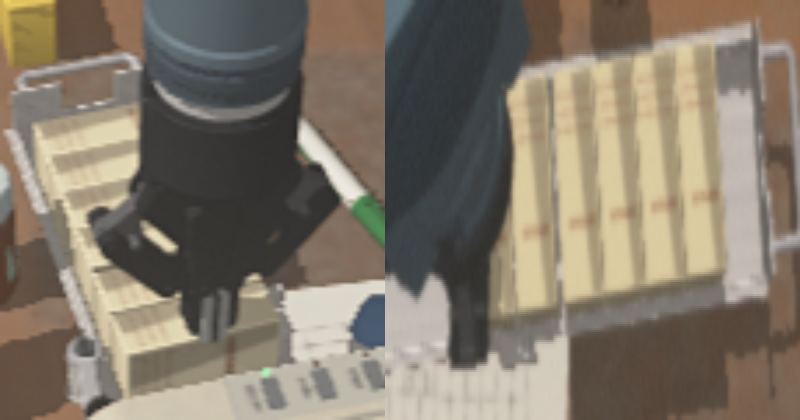

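step_arm:
  deltas:
    - {"tx":0.006,"ty":0,"tz":-0.004,"rx":0,"ry":0,"rz":0,"hand":0}
    - {"tx":0.016,"ty":0,"tz":-0.004,"rx":0,"ry":0,"rz":0,"hand":0}

```text
t: 6.4
eef_pos: [0.4716, -0.3112, 0.0409]
ee_rot: [[-0.102, 0.995, 0.001], [0.995, 0.102, -0.002], [-0.002, 0.001, -1.0]]
wrist_force: [0.0, 0.2, -0.7]
width: 0.0004
finger_force: 0.0
```

```bash
cat >> h.py <<'E'
def proj(n,p):
    c=calibration(n); q=np.array(c["orientation"]).T@(np.array(p)-c["eye"]); q=c["camera_matrix"]@[q[0],-q[1],-q[2]]; return q[:2]/q[2]
E
python3 - <<'E'
from h import *
from plant import telemetry
for z in(.0,.015,.0277,.04,.054,.07): print(z,proj("side",[.4727,-.3237,z]).round(1), "seen 299,256")
for z in(.0277,.054,.06): print("at m5, TCP .4692,-.2909,.094: tip", proj("side",[.4692,-.2909,.083]).round(1),"seen",200+215/2,140+210/2)
# carton 6 rear edge in m6: pixels side
for x,y in[(125,345),(280,325)]: print("rear6",ray("side",240+x*110/385,160+y*120/420,.054))
o=telemetry.get_obs(); print(o['t'],o['eef_pos'],o['wrist_force'])
E
```

```text
0.0 [297.5 273.8] seen 299,256
0.015 [297.8 268.7] seen 299,256
0.0277 [298.1 264.3] seen 299,256
0.04 [298.3 260. ] seen 299,256
0.054 [298.6 254.9] seen 299,256
0.07 [299. 249.] seen 299,256
at m5, TCP .4692,-.2909,.094: tip [305.3 257.6] seen 307.5 245.0
at m5, TCP .4692,-.2909,.094: tip [305.3 257.6] seen 307.5 245.0
at m5, TCP .4692,-.2909,.094: tip [305.3 257.6] seen 307.5 245.0
rear6 [ 0.51542904 -0.32257693  0.054     ]
rear6 [ 0.4330902  -0.32154221  0.054     ]
6.4 [ 0.47162824 -0.31122903  0.04085375] [ 0.01678626  0.15745255 -0.74837899]
```

The images show the fingertips about 15–20 mm above where the TCP reading implies, so the tip went onto the carton's top edge (m6: tips at about (299,256), rear top edge at y≈-0.322). Back off and descend lower, guarded by force.

step_arm:
  deltas:
    - {"tx":0.01,"ty":-0.004,"tz":0,"rx":0,"ry":0,"rz":0,"hand":0}
    - {"tx":0.022,"ty":-0.008,"tz":0,"rx":0,"ry":0,"rz":0,"hand":0}
    - {"tx":0.03,"ty":-0.008,"tz":0.002,"rx":0,"ry":0,"rz":0,"hand":0}
    - {"tx":0.03,"ty":-0.008,"tz":0.015,"rx":0,"ry":0,"rz":0,"hand":0}
    - {"tx":0.03,"ty":-0.008,"tz":0.015,"rx":0,"ry":0,"rz":0,"hand":0}

```text
t: 6.9
eef_pos: [0.4586, -0.2799, 0.0234]
ee_rot: [[-0.103, 0.995, -0.003], [0.995, 0.103, 0.002], [0.002, -0.002, -1.0]]
wrist_force: [0.6, 0.4, -0.3]
width: 0.0003
finger_force: 0.0
```

```bash
python3 - <<'E'
from h import *
from plant import telemetry, grab_frame
import cv2
o=telemetry.get_obs(); p=o['eef_pos'];print(o['t'],p,o['wrist_force'])
a=grab_frame("side"); cv2.imwrite("pics/n1.png",a)
g=a.max(axis=2)
u,v=proj("side",p); print(u,v)
for r in range(225,272,3): print(r,' '.join('%3d'%g[r,c] for c in range(int(u)-24,int(u)+26,3)))
for dz in(-.011,0,.01,.02,.03): print(dz,proj("side",p+[0,0,dz]).round(1))
E
```

```text
6.9 [ 0.45858759 -0.27994423  0.02341114] [ 0.56899652  0.37421448 -0.34905018]
310.8508970377841 283.0333547248687
225 226 226 176  65  64  64  62  61  60  60  57  55  54  52  53  52  53
228 225 225 199  65  64  64  63  62  61  60  58  56  55  53  52  53  52
231 231 179 107  65  65  64  62  62  61  60  58  56  55  53  53  53  52
234 172 179  60  66  65  64  62  63  61  60  59  57  56  55  54  53  53
237 171 148  77  66  58  64  64  63  61  60  58  58  56  55  54  54  55
240 227 211  99  68  61  58  57  62  62  60  59  59  57  55  55  56  55
243 150 113  77  64  60  60  58  64  57  57  56  57  55  56  57  56  55
246 115  83  75  57  61  60  59  68  61  58  57  57  57  57  57  57  56
249  76  75  71 178  62  59  60  64  59  58  58  59  57  59  57 175  48
252  65  90  85  65 237 141  58  64  60  59  58  58  59  59  54 184  57
255  63  61  80  59  56 241  53  62  61  61  59  58  60  59  59  59  59
258  60  61  63  61  61  61  61  66  60  61  60  60  60  59  60  59 167
261 115  60  63  62  62  61  61  62  61  61  61  61  60 177  46 175 186
264 111 114  84  63  63  63  62  63  62  60  52  48 197 191 194 170 193
267 113 117 140 150  57  55 164 195 195 195 206 186 192 185 170 124 167
270 142 138 194 208 209 207 194 191 159 190 125 142 192 184 181 122 122
-0.011 [310.5 286.8]
0 [310.9 283. ]
0.01 [311.2 279.5]
0.02 [311.5 276. ]
0.03 [311.8 272.4]
```

step_arm:
  deltas:
    - {"tx":0,"ty":0,"tz":0.006,"rx":0,"ry":0,"rz":0,"hand":0}
    - {"tx":0,"ty":0,"tz":0.006,"rx":0,"ry":0,"rz":0,"hand":0}

```text
t: 7.15
eef_pos: [0.4598, -0.2815, 0.0186]
ee_rot: [[-0.102, 0.995, -0.0], [0.995, 0.102, 0.0], [0.0, -0.0, -1.0]]
wrist_force: [-1.1, 1.2, 0.0]
width: -0.0001
finger_force: 0.0
```

step_arm:
  deltas:
    - {"tx":0,"ty":0,"tz":0.003,"rx":0,"ry":0,"rz":0,"hand":0}
    - {"tx":0,"ty":0,"tz":0.003,"rx":0,"ry":0,"rz":0,"hand":0}

```text
t: 7.35
eef_pos: [0.4599, -0.2816, 0.0159]
ee_rot: [[-0.102, 0.995, -0.0], [0.995, 0.102, 0.0], [0.0, -0.0, -1.0]]
wrist_force: [-0.3, -0.5, 0.4]
width: -0.0
finger_force: 0.0
```

step_arm:
  deltas:
    - {"tx":0,"ty":0,"tz":0.003,"rx":0,"ry":0,"rz":0,"hand":0}
    - {"tx":0,"ty":0,"tz":0.003,"rx":0,"ry":0,"rz":0,"hand":0}

```text
t: 7.55
eef_pos: [0.4598, -0.2815, 0.0128]
ee_rot: [[-0.102, 0.995, -0.0], [0.995, 0.102, 0.0], [0.0, -0.0, -1.0]]
wrist_force: [-0.0, -0.6, -0.6]
width: 0.0002
finger_force: 0.0
```

step_arm:
  deltas:
    - {"tx":0,"ty":0,"tz":0.006,"rx":0,"ry":0,"rz":0,"hand":0}
    - {"tx":-0.01,"ty":0.003,"tz":0.006,"rx":0,"ry":0,"rz":0,"hand":0}
    - {"tx":-0.02,"ty":0.009,"tz":0.006,"rx":0,"ry":0,"rz":0,"hand":0}
    - {"tx":-0.025,"ty":0.009,"tz":0.006,"rx":0,"ry":0,"rz":0,"hand":0}
    - {"tx":-0.029,"ty":0.009,"tz":0.006,"rx":0,"ry":0,"rz":0,"hand":0}
    - {"tx":-0.033,"ty":0.009,"tz":0.006,"rx":0,"ry":0,"rz":0,"hand":0}
    - {"tx":-0.036,"ty":0.009,"tz":0.006,"rx":0,"ry":0,"rz":0,"hand":0}

```text
t: 8.25
eef_pos: [0.4722, -0.3155, 0.007]
ee_rot: [[-0.103, 0.995, -0.0], [0.995, 0.103, 0.002], [0.002, -0.0, -1.0]]
wrist_force: [-0.5, 4.5, 3.2]
width: 0.0002
finger_force: 2.3
```

step_arm:
  deltas:
    - {"tx":-0.003,"ty":0,"tz":0,"rx":0,"ry":0,"rz":0,"hand":0}
    - {"tx":-0.006,"ty":0,"tz":0,"rx":0,"ry":0,"rz":0,"hand":0}
    - {"tx":-0.009,"ty":0,"tz":0,"rx":0,"ry":0,"rz":0,"hand":0}

```text
t: 8.55
eef_pos: [0.4733, -0.3252, 0.007]
ee_rot: [[-0.103, 0.995, -0.0], [0.995, 0.103, 0.0], [0.001, -0.0, -1.0]]
wrist_force: [-0.2, 3.9, 2.0]
width: -0.0001
finger_force: 1.8
```

```bash
cat > seg.py <<'E'
from h import *
from plant import telemetry, grab_frame
import cv2
# profile of top view along the lane, at lateral offset yl, height .054: carton mask & edges
O=np.array([.4770,-.3457]);a=np.array([.1022,-.9948]);l=np.array([.9948,.1022])
def prof(img,yl,z,xs):
    p=[proj("top",np.r_[O+x*a+yl*l,z]) for x in xs]
    p=np.float32(p)[None]; return cv2.remap(img,p[...,0],p[...,1],cv2.INTER_LINEAR)[0].astype(int)
def show(img):
    xs=np.arange(-.04,.205,.003)
    for yl in(-.036,-.02,.035):
        q=prof(img,yl,.054,xs); s=q[:,2]-q[:,0]   # red-blue: cream is high
        print(yl,' '.join(f"{int(round(x*1000))}:{v}" for x,v in zip(xs,s)))
E
python3 - <<'E'
from seg import *
o=telemetry.get_obs();print(o['t'],o['eef_pos'],o['wrist_force'])
b=grab_frame("top"); print("first:");show(cv2.imread("pics/top0.png"));print("now");show(b)
E
```

```text
8.55 [ 0.47329667 -0.32516396  0.00696071] [-0.22024687  3.87343941  1.98834535]
first:
-0.036 -40:14 -37:12 -34:14 -31:20 -28:47 -25:56 -22:56 -19:56 -16:58 -13:56 -10:55 -7:45 -4:42 -1:43 2:46 5:56 8:57 11:56 14:57 17:56 20:56 23:49 26:43 29:42 32:36 35:51 38:58 41:57 44:57 47:57 50:58 53:54 56:45 59:42 62:40 65:45 68:55 71:57 74:56 77:57 80:56 83:59 86:49 89:43 92:42 95:46 98:55 101:57 104:57 107:57 110:57 113:56 116:53 119:44 122:42 125:40 128:48 131:57 134:56 137:57 140:58 143:56 146:56 149:47 152:44 155:36 158:19 161:15 164:13 167:14 170:15 173:14 176:14 179:14 182:15 185:11 188:9 191:10 194:9 197:9 200:7 203:8
-0.02 -40:22 -37:22 -34:21 -31:22 -28:46 -25:56 -22:56 -19:57 -16:58 -13:56 -10:48 -7:44 -4:42 -1:41 2:47 5:57 8:58 11:57 14:58 17:57 20:54 23:44 26:41 29:42 32:38 35:53 38:58 41:58 44:58 47:58 50:57 53:49 56:43 59:42 62:37 65:48 68:58 71:57 74:58 77:58 80:57 83:52 86:44 89:43 92:44 95:42 98:53 101:58 104:57 107:57 110:57 113:56 116:47 119:44 122:44 125:40 128:52 131:56 134:58 137:58 140:58 143:56 146:50 149:44 152:43 155:34 158:18 161:16 164:13 167:15 170:14 173:15 176:
[... 1500 characters left out ...]
37:48 140:52 143:58 146:56 149:58 152:57 155:57 158:57 161:48 164:45 167:43 170:24 173:17 176:15 179:15 182:16 185:11 188:11 191:16 194:36 197:45 200:45 203:45
0.035 -40:-9 -37:-6 -34:-8 -31:-7 -28:-5 -25:-6 -22:-6 -19:-5 -16:-6 -13:-6 -10:-6 -7:-8 -4:-10 -1:-8 2:-7 5:-2 8:-1 11:11 14:35 17:48 20:54 23:61 26:60 29:61 32:58 35:50 38:47 41:47 44:45 47:51 50:57 53:61 56:62 59:61 62:61 65:52 68:48 71:48 74:48 77:47 80:57 83:61 86:61 89:62 92:60 95:50 98:48 101:48 104:47 107:50 110:56 113:63 116:61 119:62 122:59 125:50 128:48 131:50 134:48 137:50 140:57 143:62 146:63 149:63 152:59 155:52 158:47 161:49 164:46 167:42 170:21 173:10 176:10 179:11 182:11 185:10 188:12 191:14 194:10 197:9 200:10 203:10
```

The row is now compact, with its front at x≈169 mm, and pushing at about 4 N. 22 mm to go.

step_arm:
  deltas:
    - {"tx":-0.004,"ty":0,"tz":0,"rx":0,"ry":0,"rz":0,"hand":0}
    - {"tx":-0.008,"ty":0.001,"tz":0,"rx":0,"ry":0,"rz":0,"hand":0}
    - {"tx":-0.012,"ty":0.001,"tz":0,"rx":0,"ry":0,"rz":0,"hand":0}
    - {"tx":-0.015,"ty":0.001,"tz":0,"rx":0,"ry":0,"rz":0,"hand":0}
    - {"tx":-0.017,"ty":0.001,"tz":0,"rx":0,"ry":0,"rz":0,"hand":0}

```text
t: 9.1
eef_pos: [0.4763, -0.3427, 0.007]
ee_rot: [[-0.102, 0.995, -0.0], [0.995, 0.102, -0.0], [-0.0, -0.0, -1.0]]
wrist_force: [-1.0, 2.6, -0.8]
width: 0.0
finger_force: 1.2
```

step_arm:
  deltas:
    - {"tx":-0.0015,"ty":0,"tz":0,"rx":0,"ry":0,"rz":0,"hand":0}
    - {"tx":-0.003,"ty":0,"tz":0,"rx":0,"ry":0,"rz":0,"hand":0}

```text
t: 9.3
eef_pos: [0.4765, -0.3453, 0.0069]
ee_rot: [[-0.102, 0.995, -0.0], [0.995, 0.102, -0.0], [-0.0, -0.0, -1.0]]
wrist_force: [-0.4, 2.3, -1.7]
width: 0.0001
finger_force: 1.0
```

step_arm:
  deltas:
    - {"tx":-0.001,"ty":0,"tz":0,"rx":0,"ry":0,"rz":0,"hand":0}
    - {"tx":-0.002,"ty":0,"tz":0,"rx":0,"ry":0,"rz":0,"hand":0}

```text
t: 9.5
eef_pos: [0.4765, -0.3457, 0.007]
ee_rot: [[-0.103, 0.995, -0.0], [0.995, 0.103, 0.003], [0.003, -0.0, -1.0]]
wrist_force: [-1.1, 7.6, 2.6]
width: 0.0002
finger_force: 3.9
```

```bash
python3 - <<'E'
from seg import *
o=telemetry.get_obs();print(o['t'],o['eef_pos'],o['wrist_force'])
b=grab_frame("top");show(b)
E
```

```text
9.5 [ 0.47645043 -0.3456924   0.00696741] [-1.08625349  7.5908219   2.62991902]
-0.036 -40:14 -37:14 -34:15 -31:16 -28:15 -25:15 -22:15 -19:14 -16:9 -13:4 -10:3 -7:4 -4:6 -1:4 2:3 5:2 8:7 11:28 14:35 17:35 20:42 23:56 26:56 29:57 32:54 35:45 38:47 41:56 44:57 47:56 50:56 53:57 56:56 59:56 62:53 65:46 68:46 71:54 74:57 77:56 80:56 83:57 86:56 89:57 92:53 95:48 98:45 101:53 104:58 107:57 110:57 113:56 116:57 119:56 122:53 125:46 128:46 131:50 134:57 137:58 140:57 143:57 146:57 149:59 152:53 155:47 158:47 161:50 164:58 167:57 170:57 173:57 176:57 179:58 182:54 185:47 188:45 191:19 194:10 197:10 200:8 203:6
-0.02 -40:-10 -37:-9 -34:-10 -31:-10 -28:-10 -25:-9 -22:-8 -19:-7 -16:-3 -13:1 -10:1 -7:2 -4:2 -1:2 2:3 5:3 8:5 11:4 14:9 17:35 20:57 23:58 26:58 29:56 32:48 35:45 38:50 41:50 44:59 47:58 50:58 53:57 56:57 59:57 62:47 65:45 68:50 71:56 74:57 77:57 80:59 83:57 86:58 89:57 92:48 95:46 98:47 101:55 104:56 107:58 110:56 113:57 116:58 119:56 122:47 125:47 128:45 131:54 134:57 137:57 140:57 143:57 146:58 149:56 152:47 155:46 158:47 161:50 164:58 167:57 170:59 173:58 176:57 179:55 182:47 185:46 188:47 191:27 194:37 197:45 200:45 203:43
0.035 -40:-10 -37:-12 -34:-12 -31:-10 -28:-11 -25:-9 -22:-9 -19:-9 -16:-10 -13:-10 -10:-8 -7:-9 -4:-8 -1:-7 2:-7 5:-8 8:-6 11:-7 14:-4 17:-5 20:-4 23:-5 26:-5 29:-5 32:-4 35:7 38:1 41:4 44:34 47:57 50:61 53:59 56:52 59:48 62:48 65:48 68:49 71:53 74:62 77:62 80:63 83:61 86:53 89:49 92:49 95:49 98:51 101:57 104:63 107:63 110:62 113:62 116:53 119:48 122:49 125:50 128:49 131:58 134:63 137:63 140:63 143:60 146:53 149:48 152:49 155:50 158:49 161:54 164:63 167:64 170:62 173:61 176:53 179:48 182:49 185:49 188:48 191:24 194:12 197:9 200:11 203:11
```

Force rises to 8 N with the front at 191 mm: home. One firm nudge, then withdraw; meanwhile locate the bystanders near the knob.

step_arm:
  deltas:
    - {"tx":-0.001,"ty":0,"tz":0,"rx":0,"ry":0,"rz":0,"hand":0}
    - {"tx":-0.001,"ty":0,"tz":0,"rx":0,"ry":0,"rz":0,"hand":0}

```text
t: 9.75
eef_pos: [0.4764, -0.3457, 0.007]
ee_rot: [[-0.104, 0.995, -0.001], [0.995, 0.104, 0.004], [0.004, -0.0, -1.0]]
wrist_force: [-0.6, 7.9, 3.5]
width: -0.0001
finger_force: 4.2
```

step_arm:
  deltas:
    - {"tx":0.006,"ty":0,"tz":0,"rx":0,"ry":0,"rz":0,"hand":0}
    - {"tx":0.016,"ty":-0.004,"tz":0,"rx":0,"ry":0,"rz":0,"hand":0}
    - {"tx":0.026,"ty":-0.006,"tz":-0.01,"rx":0,"ry":0,"rz":0,"hand":0}
    - {"tx":0.026,"ty":-0.006,"tz":-0.05,"rx":0,"ry":0,"rz":0,"hand":0}
    - {"tx":0.026,"ty":-0.006,"tz":-0.09,"rx":0,"ry":0,"rz":0,"hand":0}
    - {"tx":0.026,"ty":-0.006,"tz":-0.12,"rx":0,"ry":0,"rz":0,"hand":0}
    - {"tx":0.026,"ty":-0.006,"tz":-0.12,"rx":0,"ry":0,"rz":0,"hand":0}

```text
t: 10.45
eef_pos: [0.4712, -0.3252, 0.1333]
ee_rot: [[-0.103, 0.995, 0.008], [0.995, 0.103, -0.008], [-0.008, 0.007, -1.0]]
wrist_force: [0.9, -0.8, 0.2]
width: -0.0002
finger_force: 0.0
```

```bash
python3 - <<'E'
from seg import *
o=telemetry.get_obs();print(o['t'],o['eef_pos'],o['wrist_force'])
b=grab_frame("top");s=grab_frame("side");cv2.imwrite("pics/t7.png",b);cv2.imwrite("pics/s7.png",s)
show(b)
M=lambda p:(np.round([(p[:2]-O)@a,(p[:2]-O)@l],4))
# spare carton: white-ish top; roi in the first top image
im=cv2.imread("pics/top0.png");g=im.astype(int)
m=((g.max(2)-g.min(2)<25)&(g.mean(2)>120)).astype(np.uint8); m[:, :222]=0;m[:,262:]=0;m[:115]=0;m[170:]=0
n,L,S,_=cv2.connectedComponentsWithStats(m);k=1+S[1:,4].argmax();ys,xs=np.where(L==k)
bx=cv2.boxPoints(cv2.minAreaRect(np.c_[xs,ys].astype(np.float32)));print("spare",bx.round())
for q in bx: print(M(ray("top",*q,.1)),M(ray("top",*q,.0)))
# knob: dark pixels, side and top first images
for n_,roi in(("top",(180,192,198,215)),("side",(268,285,255,285))):
    i=cv2.imread("pics/%s0.png"%n_).max(2);r=i[roi[0]:roi[1],roi[2]:roi[3]];yy,xx=np.where(r<60)
    u,v=xx.mean()+roi[2],yy.mean()+roi[0];print(n_,len(xx),u,v,[M(ray(n_,u,v,z)) for z in(.053,.072)])
E
```

```text
10.45 [ 0.47116575 -0.32521986  0.13330212] [ 0.879195   -0.78378143  0.16848346]
-0.036 -40:5 -37:3 -34:4 -31:2 -28:6 -25:14 -22:15 -19:15 -16:15 -13:14 -10:14 -7:13 -4:15 -1:14 2:15 5:15 8:18 11:43 14:56 17:57 20:56 23:56 26:56 29:57 32:53 35:45 38:46 41:55 44:56 47:56 50:56 53:57 56:56 59:56 62:53 65:46 68:47 71:54 74:57 77:56 80:57 83:56 86:57 89:57 92:53 95:46 98:46 101:53 104:56 107:57 110:59 113:58 116:57 119:57 122:54 125:47 128:47 131:50 134:57 137:59 140:58 143:58 146:57 149:58 152:52 155:46 158:47 161:49 164:57 167:57 170:58 173:58 176:58 179:58 182:52 185:48 188:45 191:18 194:11 197:10 200:8 203:7
-0.02 -40:2 -37:4 -34:4 -31:3 -28:5 -25:13 -22:21 -19:19 -16:19 -13:18 -10:19 -7:18 -4:15 -1:15 2:16 5:16 8:18 11:39 14:56 17:57 20:57 23:57 26:57 29:55 32:48 35:45 38:48 41:52 44:57 47:57 50:57 53:58 56:57 59:58 62:48 65:46 68:48 71:57 74:57 77:56 80:56 83:57 86:57 89:58 92:49 95:47 98:47 101:56 104:57 107:57 110:56 113:56 116:58 119:57 122:48 125:46 128:45 131:54 134:57 137:57 140:57 143:56 146:58 149:57 152:47 155:45 158:46 161:51 164:57 167:57 170:57 173:58 176:58 179:56 182
[... 279 characters left out ...]
8 68:50 71:53 74:63 77:63 80:62 83:61 86:53 89:48 92:49 95:49 98:51 101:58 104:63 107:63 110:62 113:62 116:54 119:49 122:49 125:49 128:48 131:57 134:63 137:62 140:62 143:60 146:54 149:49 152:49 155:48 158:49 161:54 164:64 167:63 170:64 173:61 176:52 179:49 182:51 185:50 188:48 191:23 194:11 197:9 200:11 203:11
spare [[227. 132.]
 [241. 121.]
 [257. 143.]
 [244. 153.]]
[-0.0139  0.1617] [-0.0231  0.1959]
[0.0149 0.1801] [0.0092 0.2166]
[0.0429 0.1329] [0.0406 0.1636]
[0.0142 0.1148] [0.0085 0.1433]
top 43 206.51162790697674 185.41860465116278 [array([-0.0696,  0.0683]), array([-0.0667,  0.0642])]
side 14 267.2142857142857 275.64285714285717 [array([-0.052,  0.066]), array([-0.0668,  0.0703])]
```

Row is home: rear at 10.5 mm, front at 190.5 mm. Now go outside the knob (spare carton is at x≥-0.02, clear).

step_arm:
  deltas:
    - {"tx":0.016,"ty":0.036,"tz":0,"rx":0,"ry":0,"rz":0,"hand":0}
    - {"tx":0.032,"ty":0.074,"tz":0,"rx":0,"ry":0,"rz":0,"hand":0}
    - {"tx":0.047,"ty":0.109,"tz":0,"rx":0,"ry":0,"rz":0,"hand":0}
    - {"tx":0.047,"ty":0.109,"tz":0.02,"rx":0,"ry":0,"rz":0,"hand":0}
    - {"tx":0.047,"ty":0.109,"tz":0.05,"rx":0,"ry":0,"rz":0,"hand":0}
    - {"tx":0.047,"ty":0.109,"tz":0.08,"rx":0,"ry":0,"rz":0,"hand":0}
    - {"tx":0.047,"ty":0.109,"tz":0.095,"rx":0,"ry":0,"rz":0,"hand":0}
    - {"tx":0.047,"ty":0.109,"tz":0.095,"rx":0,"ry":0,"rz":0,"hand":0}

```text
t: 11.35
eef_pos: [0.568, -0.2626, 0.0275]
ee_rot: [[-0.103, 0.995, -0.008], [0.995, 0.103, 0.004], [0.005, -0.007, -1.0]]
wrist_force: [-0.6, -0.0, -0.5]
width: 0.0002
finger_force: 0.0
```

step_arm:
  deltas:
    - {"tx":-0.001,"ty":-0.008,"tz":0,"rx":0,"ry":0,"rz":0,"hand":0}
    - {"tx":-0.001,"ty":-0.016,"tz":0,"rx":0,"ry":0,"rz":0,"hand":0}
    - {"tx":-0.001,"ty":-0.025,"tz":0,"rx":0,"ry":0,"rz":0,"hand":0}
    - {"tx":-0.001,"ty":-0.034,"tz":0,"rx":0,"ry":0,"rz":0,"hand":0}

```text
t: 11.75
eef_pos: [0.538, -0.2699, 0.0333]
ee_rot: [[-0.102, 0.995, 0.002], [0.995, 0.102, -0.001], [-0.001, 0.002, -1.0]]
wrist_force: [1.0, 0.6, 0.7]
width: -0.0002
finger_force: 0.6
```

```bash
cat >> seg.py <<'E'
def state():
    o=telemetry.get_obs();p=o['eef_pos'];d=p[:2]-O;print(round(o['t'],2),"mag",d@a,d@l,"z",p[2],"F lane/left/up",o['wrist_force'][:2]@a,o['wrist_force'][:2]@l,o['wrist_force'][2])
E
python3 -c "
from seg import *
state();cv2.imwrite('pics/t8.png',grab_frame('top'));cv2.imwrite('pics/s8.png',grab_frame('side'))"
```

```text
11.75 mag -0.06913777742007036 0.06846996623307565 z 0.03325093649827853 F lane/left/up -0.4536178326594595 1.0120952143929423 0.7287719282963998
```

step_arm:
  deltas:
    - {"tx":0.001,"ty":-0.008,"tz":0.002,"rx":0,"ry":0,"rz":0,"hand":0}
    - {"tx":0.002,"ty":-0.015,"tz":0.003,"rx":0,"ry":0,"rz":0,"hand":0}
    - {"tx":0.001,"ty":-0.0255,"tz":0.003,"rx":0,"ry":0,"rz":0,"hand":0}
    - {"tx":-0.002,"ty":-0.036,"tz":0.003,"rx":0,"ry":0,"rz":0,"hand":0}

```text
t: 12.25
eef_pos: [0.5016, -0.2748, 0.0289]
ee_rot: [[-0.103, 0.995, -0.0], [0.995, 0.103, 0.001], [0.001, -0.0, -1.0]]
wrist_force: [0.2, 0.5, -0.2]
width: -0.0002
finger_force: 0.5
```

```bash
cat >> seg.py <<'E'
def knob(fn=None):
    for n in("side",):
        i=grab_frame(n); fn and cv2.imwrite(fn,i)
E
python3 -c "
from seg import *
state();t=grab_frame('top');s=grab_frame('side');cv2.imwrite('pics/t9.png',t)
# retainer bar: profile across the lane beyond gripper: print brightness along y at x=-.03,-.02 z=.034
for x in(-.045,-.03,-.015):
  ys=np.arange(.08,-.05,-.004)
  p=np.float32([proj('top',np.r_[O+x*a+y*l,.034]) for y in ys])[None]
  for im in(cv2.imread('pics/top0.png'),t):
    print(x,' '.join(f'{int(round(y*1000))}:{v}' for y,v in zip(ys,cv2.remap(im,p[...,0],p[...,1],1)[0].max(1))))
"
```

```text
12.25 mag -0.06800356873579497 0.03167617183787358 z 0.028901481788739886 F lane/left/up -0.4263425446544113 0.27800284433214917 -0.16313328695831922
-0.045 80:138 76:137 72:141 68:174 64:162 60:115 56:132 52:138 48:160 44:158 40:106 36:114 32:116 28:116 24:170 20:188 16:187 12:180 8:184 4:183 0:183 -4:184 -8:186 -12:182 -16:191 -20:185 -24:185 -28:181 -32:184 -36:185 -40:182 -44:176 -48:178
-0.045 80:145 76:145 72:145 68:146 64:143 60:145 56:142 52:148 48:194 44:166 40:116 36:121 32:120 28:154 24:173 20:169 16:142 12:180 8:194 4:189 0:144 -4:122 -8:124 -12:139 -16:202 -20:143 -24:138 -28:136 -32:135 -36:130 -40:130 -44:135 -48:174
-0.03 80:137 76:138 72:140 68:147 64:161 60:156 56:115 52:135 48:125 44:188 40:187 36:183 32:189 28:194 24:194 20:193 16:202 12:198 8:197 4:200 0:202 -4:198 -8:195 -12:196 -16:200 -20:205 -24:200 -28:200 -32:192 -36:191 -40:158 -44:183 -48:185
-0.03 80:146 76:145 72:146 68:146 64:145 60:145 56:144 52:149 48:188 44:150 40:148 36:172 32:168 28:131 24:162 20:195 16:191 12:141 8:124 4:123 0:123 -4:149 -8:191 -12:190 -16:186 -20:204 -24:196 -28:191 -32:193 -36:194 -40:192 -44:194 -48:197
-0.015 80:140 76:139 72:139 68:139 64:151 60:163 56:137 52:126 48:133 44:163 40:158 36:159 32:162 28:166 24:165 20:174 16:182 12:189 8:192 4:195 0:197 -4:201 -8:199 -12:181 -16:206 -20:209 -24:209 -28:209 -32:209 -36:209 -40:147 -44:105 -48:117
-0.015 80:148 76:146 72:144 68:147 64:147 60:146 56:145 52:162 48:173 44:168 40:127 36:116 32:119 28:121 24:133 20:124 16:123 12:123 8:166 4:191 0:194 -4:197 -8:195 -12:194 -16:191 -20:204 -24:200 -28:192 -32:191 -36:191 -40:192 -44:199 -48:189
```

The bar now stands at about 0.63 rad, following the push.

step_arm:
  deltas:
    - {"tx":-0.005,"ty":-0.01,"tz":0,"rx":0,"ry":0,"rz":0,"hand":0}
    - {"tx":-0.01,"ty":-0.018,"tz":0,"rx":0,"ry":0,"rz":0,"hand":0}
    - {"tx":-0.018,"ty":-0.027,"tz":0,"rx":0,"ry":0,"rz":0,"hand":0}
    - {"tx":-0.026,"ty":-0.034,"tz":0,"rx":0,"ry":0,"rz":0,"hand":0}
    - {"tx":-0.034,"ty":-0.039,"tz":0,"rx":0,"ry":0,"rz":0,"hand":0}
    - {"tx":-0.038,"ty":-0.041,"tz":0,"rx":0,"ry":0,"rz":0,"hand":0}

```text
t: 12.95
eef_pos: [0.465, -0.3183, 0.0291]
ee_rot: [[-0.101, 0.995, -0.0], [0.995, 0.101, -0.0], [-0.0, -0.0, -1.0]]
wrist_force: [0.9, 1.7, 0.1]
width: -0.0001
finger_force: 0.4
```

step_arm:
  deltas:
    - {"tx":-0.003,"ty":-0.001,"tz":0,"rx":0,"ry":0,"rz":0,"hand":0}
    - {"tx":-0.006,"ty":-0.003,"tz":0,"rx":0,"ry":0,"rz":0,"hand":0}
    - {"tx":-0.009,"ty":-0.004,"tz":0,"rx":0,"ry":0,"rz":0,"hand":0}

```text
t: 13.25
eef_pos: [0.4626, -0.3266, 0.0291]
ee_rot: [[-0.103, 0.995, -0.0], [0.995, 0.103, 0.0], [0.0, -0.0, -1.0]]
wrist_force: [0.2, 0.8, 0.5]
width: -0.0003
finger_force: 0.4
```

```bash
python3 -c "
from seg import *
state()"
```

```text
13.25 mag -0.020507846865808668 -0.012360833018324156 z 0.029051430259785987 F lane/left/up -0.7241105499732554 0.32435792729536017 0.4719043035797099
```

Close to shut; push on in +x until the catch resists.

step_arm:
  deltas:
    - {"tx":-0.0015,"ty":0,"tz":0,"rx":0,"ry":0,"rz":0,"hand":0}
    - {"tx":-0.003,"ty":0,"tz":0,"rx":0,"ry":0,"rz":0,"hand":0}
    - {"tx":-0.003,"ty":0,"tz":0,"rx":0,"ry":0,"rz":0,"hand":0}

```text
t: 13.55
eef_pos: [0.4626, -0.3286, 0.0289]
ee_rot: [[-0.103, 0.995, -0.001], [0.995, 0.103, 0.002], [0.002, -0.0, -1.0]]
wrist_force: [-0.2, 3.9, 1.5]
width: 0.0005
finger_force: 1.8
```

step_arm:
  deltas:
    - {"tx":-0.0015,"ty":0,"tz":0,"rx":0,"ry":0,"rz":0,"hand":0}
    - {"tx":-0.0015,"ty":0,"tz":0,"rx":0,"ry":0,"rz":0,"hand":0}

```text
t: 13.75
eef_pos: [0.4626, -0.3287, 0.0288]
ee_rot: [[-0.103, 0.995, -0.001], [0.995, 0.103, 0.004], [0.004, -0.0, -1.0]]
wrist_force: [-0.8, 7.5, 3.4]
width: 0.0004
finger_force: 3.6
```

step_arm:
  deltas:
    - {"tx":-0.002,"ty":0,"tz":0,"rx":0,"ry":0,"rz":0,"hand":0}
    - {"tx":-0.002,"ty":0,"tz":0,"rx":0,"ry":0,"rz":0,"hand":0}

```text
t: 13.95
eef_pos: [0.4625, -0.3288, 0.0287]
ee_rot: [[-0.104, 0.995, -0.001], [0.995, 0.104, 0.007], [0.007, -0.0, -1.0]]
wrist_force: [-1.3, 13.0, 7.3]
width: 0.0002
finger_force: 5.8
```

step_arm:
  deltas:
    - {"tx":0.01,"ty":0,"tz":0,"rx":0,"ry":0,"rz":0,"hand":0}
    - {"tx":0.025,"ty":0,"tz":-0.01,"rx":0,"ry":0,"rz":0,"hand":0}
    - {"tx":0.03,"ty":0,"tz":-0.05,"rx":0,"ry":0,"rz":0,"hand":0}
    - {"tx":0.03,"ty":-0.02,"tz":-0.1,"rx":0,"ry":0,"rz":0,"hand":0}
    - {"tx":0.03,"ty":-0.06,"tz":-0.14,"rx":0,"ry":0,"rz":0,"hand":0}
    - {"tx":0.02,"ty":-0.1,"tz":-0.16,"rx":0,"ry":0,"rz":0,"hand":0}
    - {"tx":0.01,"ty":-0.13,"tz":-0.16,"rx":0,"ry":0,"rz":0,"hand":0}
    - {"tx":0.01,"ty":-0.13,"tz":-0.16,"rx":0,"ry":0,"rz":0,"hand":0}

```text
t: 14.75
eef_pos: [0.3307, -0.3382, 0.1915]
ee_rot: [[-0.098, 0.995, 0.001], [0.995, 0.098, -0.005], [-0.005, 0.0, -1.0]]
wrist_force: [0.6, 0.3, 0.6]
width: 0.0001
finger_force: 0.0
```

```bash
python3 - <<'E'
from seg import *
state();t=grab_frame("top");s=grab_frame("side");cv2.imwrite("pics/tf.png",t);cv2.imwrite("pics/sf.png",s)
xs=np.arange(-.02,.02,.002)
for y in(.035,.02,-.035,-.045):
    q=prof(t,y,.034,xs); print(y,' '.join(f"{int(round(x*1000))}:{v.max()}/{v[2]-v[0]}" for x,v in zip(xs,q)))
xs=np.arange(.004,.2,.003)
for y in(-.03,.035):
    q=prof(t,y,.054,xs);print(y,' '.join(f"{int(round(x*1000))}:{v}" for x,v in zip(xs,q[:,2]-q[:,0])))
# bystander shift: first vs now, rows/cols around each in the top view
f=cv2.imread("pics/top0.png")
for n,(u,v,r) in dict(bottle=(284,163,18),spare=(243,142,22),marker=(301,276,34),oxi=(236,274,16),roll=(234,318,22)).items():
    A=f[v-r:v+r,u-r:u+r].astype(np.float32).mean(2);B=t[v-r:v+r,u-r:u+r].astype(np.float32).mean(2)
    print(n,np.round(cv2.phaseCorrelate(A,B,cv2.createHanningWindow((2*r,2*r),cv2.CV_32F)),2),np.abs(A-B).mean())
E
```

```text
14.75 mag -0.022454009473626524 -0.14480751010017795 z 0.19152466576002364 F lane/left/up -0.2831295192835465 0.6605047529459284 0.5515423326187698
0.035 -20:125/9 -18:123/9 -16:123/10 -14:124/10 -12:123/11 -10:125/11 -8:127/10 -6:142/8 -4:161/7 -2:171/7 0:174/7 2:172/8 4:155/8 6:135/10 8:142/22 10:175/45 12:201/61 14:210/63 16:214/62 18:214/62
0.02 -20:199/16 -18:199/16 -16:199/17 -14:199/16 -12:199/16 -10:198/15 -8:191/14 -6:175/11 -4:172/8 -2:174/9 0:174/7 2:167/5 4:145/7 6:132/10 8:161/20 10:204/48 12:216/56 14:219/57 16:219/58 18:217/58
-0.035 -20:196/16 -18:195/16 -16:194/15 -14:193/15 -12:194/15 -10:193/14 -8:190/13 -6:169/10 -4:137/7 -2:119/4 0:117/4 2:117/5 4:118/6 6:140/11 8:176/22 10:195/42 12:215/56 14:220/57 16:220/56 18:221/56
-0.045 -20:196/15 -18:206/15 -16:212/8 -14:211/12 -12:210/11 -10:205/13 -8:196/16 -6:158/11 -4:128/8 -2:117/6 0:118/5 2:118/5 4:114/6 6:121/7 8:156/9 10:171/13 12:150/16 14:121/17 16:109/18 18:108/17
-0.03 4:6 7:10 10:31 13:54 16:55 19:56 22:56 25:57 28:57 31:51 34:46 37:46 40:47 43:57 46:55 49:56 52:57 55:56 58:57 61:54 64:47 67:47 70:43 73:56 76
[... 400 characters left out ...]
 61:48 64:48 67:49 70:46 73:60 76:62 79:63 82:63 85:55 88:48 91:48 94:49 97:49 100:54 103:61 106:62 109:62 112:61 115:56 118:50 121:48 124:48 127:48 130:53 133:61 136:61 139:62 142:61 145:55 148:49 151:49 154:48 157:50 160:49 163:61 166:62 169:63 172:62 175:55 178:47 181:49 184:49 187:47 190:33 193:13 196:9 199:10Traceback (most recent call last):
  File "<stdin>", line 13, in <module>
    return _wrapfunc(a, 'round', decimals=decimals, out=out)
    return _wrapit(obj, method, *args, **kwds)
    conv = _array_converter(obj)
ValueError: setting an array element with a sequence. The requested array has an inhomogeneous shape after 1 dimensions. The detected shape was (2,) + inhomogeneous part.
```

The bar lies straight across at x≈0 and the row still spans 10–190.5 mm. Hand in.

```bash
python3 -c "
from plant import ctrl
print(ctrl.finish_job())"
```

```text
the job is handed in; nothing more can be done
None
```

The job is handed in at about 15 s: the six cartons are home against the stop with no visible gaps and the retaining arm is shut straight across behind them, but early on the fingertip twice pressed onto carton 6's top, peaking at 41 N up at the wrist (cartons stayed upright), and the final bystander check errored out, so their positions are unconfirmed.

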